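# Release the empty syringe in the syringe pump

## Task

The syringe in the pump is empty and will be changed. With a fingertip, roll the knurled clamp nut two full turns anticlockwise (never past three), then swing the freed clamp arm away from the barrel to its stop, and push the pusher block all the way back from the plunger to its stop. Leave the syringe lying in its cradle and the beaker and the two vials undisturbed.

Things in the scene. Friction and masses are not known exactly. Their poses are not given: they have to be found in the camera images.
- pump: white syringe pump fixed on the bench, 150 x 330 x 61 mm, its upper works to 164 mm. Origin: centre of its underside on the bench; x across it (away from the robot), y along it (to the robot's left), z up. The syringe lies along its y axis, tip to +y, in a black V cradle at x = -15 mm, axis 100 mm above the bench. The steel stud of the clamp stands upright at x = 35, y = 75 mm; its bare threaded end (8 mm thick) reaches up to z = 164 mm.
- nut_center (a point): centre (on the stud's axis, half-way up) of the knurled clamp nut: an aluminium disc 40 mm in diameter and 16 mm high with a ribbed rim and a red witness line on rim and top, upright axis, at z = 135.5 mm when tight. It is on a 3 mm thread, so it rises 3 mm a turn as it is loosened; a spring lifts the clamp arm with it. The rim is free all round: below it is only the flat clamp arm, whose top is 10 mm below this point. Turning takes about 1 N at the rim.
- clamp_nut (a joint): angle of the nut in rad, summed over all turns: 0 = fully tight, grows anticlockwise seen from above (loosening); 12.57 = two turns; the thread ends at 25. It starts within 0.3 of tight.
- clamp_ball (a point): centre of the black 14 mm ball on the 8 mm finger post near the free end of the clamp arm, 85 mm from the stud axis and 20 mm above the arm's upper face. The arm is a dark steel bar 18 mm wide, 10 mm thick, 108 mm long, lying from the stud towards the pump's -x side across the barrel (z = 115.5 to 125.5 mm when tight). Two white pads under it straddle the barrel, 5.5 mm deep, and hold the arm until the nut has been backed off one and three-quarter turns.
- clamp_arm (a joint): angle of the clamp arm about the stud in rad: 0 = across the barrel (stop), grows clockwise seen from above, so the free end goes to the pump's +y side; 1.57 = lying along the syringe beside the barrel (stop). It stays where it is left and moves with under 1 N at the ball, when free.
- pusher_top (a point): middle of the upper front edge of the grey pusher block, on the face that looks to +y at the plunger. The upper part of the block is 44 mm wide (x), 25 mm thick (y, from this point to -y), its top 144 mm above the bench. Syringe flange and plunger in front of it reach up to 121 mm at most, so the top 20 mm of the +y face is free.
- pusher (a joint): travel of the pusher block in m along the pump's -y direction, away from the plunger: 0 = just off the plunger, 0.078 = at the rear stop. The drive is disengaged; it slides with about 1.5 N and stays where it is left.
- syringe: loose 50 ml glass syringe with bare white tip, plunger pushed in: barrel 30 mm in diameter, 125 mm long, flange 42 mm; origin on its axis half-way along the barrel, y to the tip
- beaker: small glass beaker, 46 mm wide, 57 mm high, loose, behind the pump; origin centre of its underside
- green_vial: clear vial with green cap, 12 mm wide, 32 mm high, loose, behind the pump; origin centre of its underside
- red_vial: dark vial with red cap, 12 mm wide, 32 mm high, loose, in front of the pump; origin centre of its underside

How it is judged:
By the outcome, as a careful person would: the job done as asked, in the order asked, and still so for the second after the job is handed in, with the robot touching nothing.
It also fails if it takes over 70 s, if anything falls off the work surface, if the arm or the gripper's body presses on something with over 40 N, if the wrist force passes 120 N, or if a joint passes its speed limit or range.

## Robot

A 7-joint arm with a two-finger parallel gripper is mounted at the origin on a cart in front of the work surface, level with it; the furniture and walls round the work are solid. World frame = base frame: x ahead of the robot, y to its left, z up, the work surface at z = 0. Lengths are in m, angles in rad, forces in N, time in s.
With the tool pointing down it reaches from about 0.4 to 0.9 m from the base axis. Payload 5.5 kg.
Tool frame: the origin (TCP) lies at the very end of the fingers, on their centre line; the grasp point (between the pads) lies 19 mm behind it; z points along the fingers, y is the line along which they close (so a half turn about z gives the same grasp; the last joint's range is limited). The gripper opens to 92 mm and grips with 3 to 60 N. Pads are 19 mm wide; open, the fingers measure 130 mm over their backs; the gripper's body (75 mm by 190 mm) begins 47 mm behind the grasp point.
Start: joints at [-0.981, 0.501, -0.427, 1.55, 0.221, 1.138, -0.21], TCP at [0.209, 0.616, 0.227] pointing down, gripper open.
Joint ranges: [-2.88, 2.88], [-0.31, 2.03], [-1.54, 1.56], [0.2, 2.42], [-1.41, 4.55], [0.19, 2.02], [-2.57, 2.57]. Speed limits (rad/s): [2.57, 2.57, 3.14, 3.14, 3.14, 3.14, 3.14].

## Interface

Orientations are given as a 3x3 rotation matrix whose columns are the frame's x, y, z axes.
In Python, from rig import manip gives the robot as it stands.
- The arm moves only by the tool carry_out, never from a script. Its argument "series" is a list of rows, each a list of 2 entries, a list of its own where there are three numbers: the shift along the world's x, y, z in m, then the turn about the world's z in units of 8 degrees (1.0 is 8 degrees). A call has 1 to 12 rows; each row shifts and turns the commanded pose from where the row before left it; what a row does not reach is not made up. A row lasts 1/8 s, in which the tool goes at most 62.5 mm and 10.7 degrees, less where a joint would pass 70% of its speed; a pose out of reach is approached as far as the arm can. A call with a gripper value outside its range is refused whole. "gripper" is the opening, from 0 (shut) to 1 (fully open), set as the call begins (left out, the last holds). The fingers move at their own pace and stop on an object; "force" is the grip in N (left out, the last holds). Time passes only in rows, so rows that do not move let the fingers close. It gives the time, the measured TCP pose, the force, the opening and the grip force at its end, in the units of the state.
- manip.state(): the state, without advancing time (a new reading comes with each control period).
- manip.grab_frame(name): name is "scene" or "top" or "wrist"; returns a dict with "img" (384x512x3 uint8, blue, green, red), "intrinsics" (3x3 intrinsics, pixels), "R" (3x3) and "t" (3): a world point X has camera coordinates R X + t. Camera axes: x right, y down, z forward; pixel columns grow to the right and rows downward; lengths in m; the calibration is good to about 2 mm. A picture is of the moment at which its call begins. There is no depth.
- manip.close_job(): hands the job in; it is judged then, once.
The state is a dict: "time_s": time; "q": joint angles; "joint_velocities": joint speeds; "tau": joint torques, N m; "eef_pos": TCP position; "eef_rot": TCP orientation; "ft_force": force on the tool from outside, world axes, zero at the start; "torque": the same for the moment, N m; "gripper_width": finger opening in m; "grasp_force": force on a finger pad.
Only numpy, scipy, OpenCV 4.12 (cv2) and the standard library are available. Lean on these libraries where they do the work, as an engineer would, in place of code of your own. Each camera call takes 0.05 s, during which the arm holds its last target. There are 200 camera calls.

## Working session

There is one attempt and no reset: what is moved stays moved. The work goes in short steps, Python scripts to look and compute and a tool call to move; the robot and the scene stay as the last step left them, time stands still between calls to the robot, and variables do not carry over. Pictures are saved under pics/ and viewed, at most 10 in all, crops included, and the job is handed in when it is done.

Besides the shell and the picture viewer there is one more tool, called after "Emit:" as name(argument=value, ...) on one line, values as JSON. carry_out: Moves the arm, as the interface text tells. Its arguments: {"type":"object","properties":{"series":{"type":"array","items":{"type":"array"}},"gripper":{"type":"number"},"force":{"type":"number"}},"required":["series"]}

```bash
mkdir -p pics; cat > h.py <<'E'
import numpy as np, cv2
from rig import manip
def grab(n,save=None):
    f=manip.grab_frame(n)
    if save: cv2.imwrite('pics/'+save,f['img'])
    return f
def ray(f,u,v,z):
    K,R,t=[np.array(f[k],float) for k in('intrinsics','R','t')]
    d=R.T@np.linalg.inv(K)@np.array([u,v,1.]); c=-R.T@t.ravel()
    return c+d*(z-c[2])/d[2]
def proj(f,X):
    K,R,t=[np.array(f[k],float) for k in('intrinsics','R','t')]
    p=K@(R@np.array(X,float)+t.ravel()); return p[:2]/p[2]
E
python3 - <<'E'
from h import *
a=grab('top','top1.png');b=grab('scene','scene1.png')
for f in(a,b):
  R=np.array(f['R']);print((-R.T@np.ravel(f['t'])).round(3),R.round(2).tolist(),f['intrinsics'][0][0])
s=manip.state();print({k:np.round(s[k],3).tolist() for k in s})
E
```

```text
[0.36  0.17  1.155] [[0.02, -1.0, 0.02], [-0.98, -0.02, -0.18], [0.18, -0.02, -0.98]] 459.7151917772417
[ 0.247 -0.464  0.736] [[0.92, -0.39, 0.02], [-0.25, -0.61, -0.75], [0.3, 0.69, -0.66]] 411.3769780827197
{'time_s': 0.1, 'q': [-0.981, 0.502, -0.427, 1.551, 0.221, 1.138, -0.21], 'joint_velocities': [0.001, -0.004, 0.0, -0.003, -0.001, 0.0, 0.001], 'tau': [-0.011, -56.786, -5.839, -27.991, -0.069, 0.024, 0.0], 'eef_pos': [0.209, 0.615, 0.226], 'eef_rot': [[-0.947, 0.321, -0.001], [0.321, 0.947, -0.002], [0.0, -0.002, -1.0]], 'ft_force': [-0.27, -0.615, -0.505], 'torque': [-0.043, 0.018, -0.012], 'grasp_force': 0.0, 'gripper_width': 0.092}
```

View pics/top1.png

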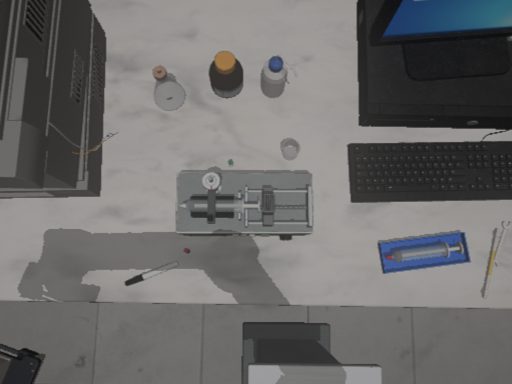

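View pics/scene1.png

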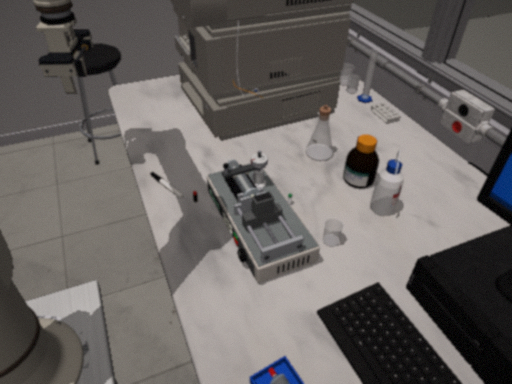

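The top view shows the pump at about columns 176–313 and rows 170–236. The nut is near (211,181), the clamp arm runs down to about (211,220), and the pusher is near (267,199). The beaker is at (290,149), the green vial at (231,162) and the red vial at (186,250). Next I'll zoom in to measure.

```bash
python3 - <<'E'
from h import *
f=grab('top');c=f['img'][150:260,165:325]
cv2.imwrite('pics/top2.png',cv2.resize(c,None,fx=5,fy=5,interpolation=cv2.INTER_CUBIC))
g=grab('scene');c=g['img'][145:285,200:350]
cv2.imwrite('pics/sc2.png',cv2.resize(c,None,fx=4,fy=4,interpolation=cv2.INTER_CUBIC))
print(ray(f,211,181,.1435),ray(f,211,220,.1455))
E
```

```text
[0.56702062 0.2512868  0.1435    ] [0.4789757  0.24819446 0.1455    ]
```

View pics/top2.png

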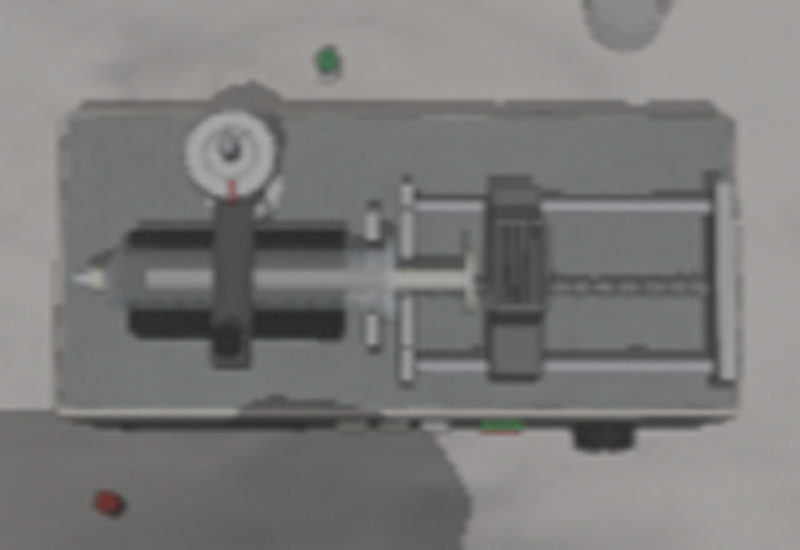

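View pics/sc2.png

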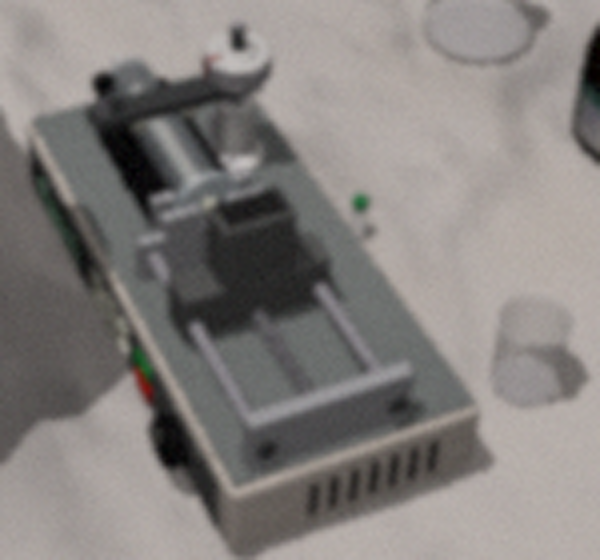

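The crops show these features in crop pixels:
- **Top view (x5):** nut disc centred at (231,155), ball at (229,337), front edge of the pusher top near x=490 at y≈262, and pump edges at y≈103 and 413.
- **Scene view (x4):** nut top at (238,52), ball at (103,84).

I'll cast rays and compare the two views.

```bash
python3 - <<'E'
from h import *
f=grab('top');g=grab('scene')
T=lambda u,v,z:ray(f,165+(u+.5)/5-.5,150+(v+.5)/5-.5,z).round(4)
S=lambda u,v,z:ray(g,200+(u+.5)/4-.5,145+(v+.5)/4-.5,z).round(4)
print('nut',T(231,155,.1435),S(236,54,.1435))
print('stud top',T(230,145,.164),S(239,30,.164))
print('ball',T(229,337,.1455),S(103,84,.1455))
print('pusher T L/R front',T(490,220,.144),T(490,310,.144),'rear',T(545,220,.144))
print('pusher S corners fl fr br bl',[S(*p,.144) for p in((218,206),(283,188),(296,211),(232,234))])
print('pump corners top',[T(*p,.061) for p in((57,410),(738,410),(735,115),(65,115))])
print('vials/beaker',T(328,60,.032),T(107,502,.032))
E
```

```text
nut [0.5679 0.2518 0.1435] [0.5649 0.2516 0.1435]
stud top [0.5682 0.2507 0.164 ] [0.5646 0.2475 0.164 ]
ball [0.4856 0.2497 0.1455] [0.481  0.2513 0.1455]
pusher T L/R front [0.5406 0.1352 0.144 ] [0.5    0.1347 0.144 ] rear [0.541  0.1106 0.144 ]
pusher S corners fl fr br bl [array([0.5031, 0.1313, 0.144 ]), array([0.5412, 0.1315, 0.144 ]), array([0.5401, 0.1121, 0.144 ]), array([0.5015, 0.1085, 0.144 ])]
pump corners top [array([0.4597, 0.3367, 0.061 ]), array([0.4656, 0.0128, 0.061 ]), array([0.6098, 0.0133, 0.061 ]), array([0.603 , 0.3396, 0.061 ])]
vials/beaker [0.6405 0.2138 0.032 ] [0.4183 0.3149 0.032 ]
```

Emit:
carry_out(series=[[[0.034,-0.032,0],0.2],[[0.034,-0.032,0],0.2],[[0.034,-0.032,0],0.2],[[0.034,-0.032,0],0.2],[[0.034,-0.032,0],0.2],[[0.034,-0.032,0],0.2],[[0.034,-0.032,0],0.2],[[0.034,-0.032,0],0.2],[[0.034,-0.032,0],0.2],[[0.034,-0.032,0],0.2],[[0.034,-0.032,0],0.2],[[0.034,-0.032,0],0.2]], gripper=0, force=20)

```text
time_s: 1.8
eef_pos: [0.6176, 0.2306, 0.2268]
eef_rot: [[-1.0, -0.009, 0.0], [-0.009, 1.0, 0.0], [-0.0, 0.0, -1.0]]
ft_force: [-0.0, 0.6, 0.5]
gripper_width: 0.0003
grasp_force: 0.0
```

Emit:
carry_out(series=[[[0,0.002,-0.05],0],[[0,0.002,-0.05],0],[[0,0,0],0],[[-0.008,0,0],0],[[-0.008,0,0],0],[[-0.003,0,0],0],[[-0.002,0,0],0],[[0,0,0],0]])

```text
time_s: 2.8
eef_pos: [0.5974, 0.236, 0.1282]
eef_rot: [[-1.0, -0.008, 0.004], [-0.008, 1.0, 0.001], [-0.004, 0.001, -1.0]]
ft_force: [3.5, 1.5, 1.7]
gripper_width: 0.0004
grasp_force: 1.9
```

```bash
python3 - <<'E'
from h import *
f=grab('wrist','w1.png');g=grab('scene')
c=g['img'][90:210,200:320]
cv2.imwrite('pics/m1.png',np.hstack([cv2.resize(f['img'],(400,300)),cv2.resize(c,(300,300),interpolation=cv2.INTER_CUBIC)]))
E
```

```text
(no output)
```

View pics/m1.png

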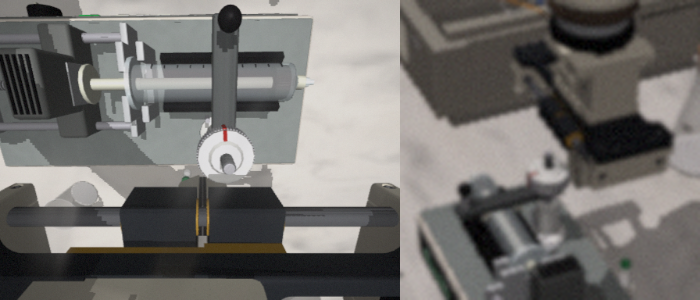

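The wrist view shows the nut at about (225,152), with its red line at (225,133). The closed fingertip is at about (203,185), touching or close to the rim, and it looks thin along y. I'll zoom in to check the finger's width.

```bash
python3 - <<'E'
import cv2
f=cv2.imread('pics/w1.png'); print(f.shape)
cv2.imwrite('pics/w1z.png',cv2.resize(f[150:340,190:390],None,fx=3,fy=3,interpolation=cv2.INTER_CUBIC))
E
```

```text
(384, 512, 3)
```

View pics/w1z.png

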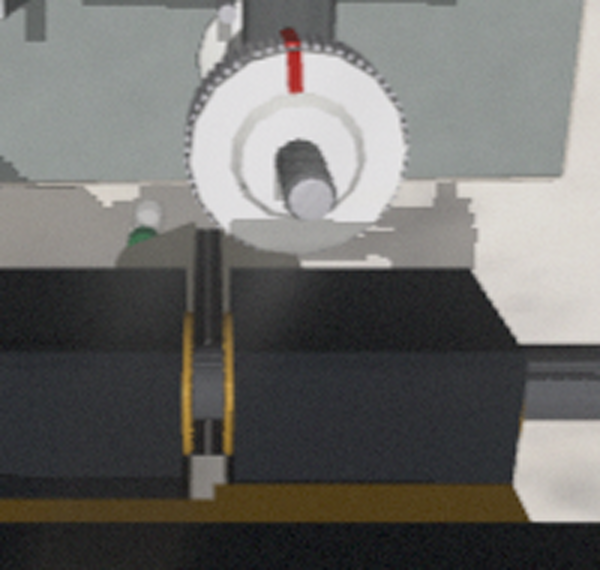

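The zoom shows the fingertip, about 4–8 mm thick, touching the rim at zoom pixel (210,228). Wide black finger bulk starts above it. I'll work out the tip thickness and bulk height by projection.

```bash
python3 - <<'E'
from h import *
f=grab('wrist');s=manip.state();p=np.array(s['eef_pos']);print(p,s['ft_force'])
R=np.array(f['R']);print('cam',-R.T@np.ravel(f['t']))
Z=lambda X:((proj(f,X)-[190,150]+.5)*3-.5).round(0)
for h in(0,.019,.04,.066): print(h,[Z(p+[dx,dy,h]).tolist() for dx in(-.0095,.0095) for dy in(-.019,-.004,.004,.019)])
print('nut',Z([.567,.251,.1435]),'studtop',Z([.567,.251,.164]))
U=lambda u,v,z:ray(f,190+(u+.5)/3-.5,150+(v+.5)/3-.5,z).round(4)
print(U(297,147,.1435),U(313,197,.164),'ballpx')
f2=cv2.imread('pics/w1.png')
E
```

```text
[0.59723671 0.23571805 0.12761693] [5.25883925 1.04746105 2.53701014]
cam [0.51590279 0.23536157 0.28479781]
0 [[115.0, 232.0], [188.0, 233.0], [227.0, 233.0], [299.0, 233.0], [118.0, 314.0], [188.0, 314.0], [225.0, 314.0], [296.0, 315.0]]
0.019 [[104.0, 275.0], [186.0, 276.0], [229.0, 276.0], [310.0, 277.0], [107.0, 364.0], [186.0, 365.0], [227.0, 365.0], [306.0, 366.0]]
0.04 [[89.0, 336.0], [182.0, 337.0], [232.0, 337.0], [325.0, 338.0], [93.0, 436.0], [182.0, 437.0], [230.0, 437.0], [320.0, 437.0]]
0.066 [[62.0, 443.0], [176.0, 444.0], [237.0, 444.0], [352.0, 445.0], [68.0, 559.0], [177.0, 560.0], [235.0, 560.0], [344.0, 561.0]]
nut [292. 165.] studtop [305. 210.]
[0.5635 0.2517 0.1435] [0.5649 0.2522 0.164 ] ballpx
```

Emit:
carry_out(series=[[[0.01,0,0.002],0],[[0,0.015,0],0],[[0,0,0],0],[[-0.004,0,0],0],[[-0.001,0,0],0],[[0,0,0],0],[[0,0,0],0]])

```text
time_s: 3.82
eef_pos: [0.6007, 0.2504, 0.1288]
eef_rot: [[-1.0, -0.008, 0.0], [-0.008, 1.0, -0.0], [-0.0, -0.0, -1.0]]
ft_force: [0.9, -0.4, -0.5]
gripper_width: 0.0004
grasp_force: 0.0
```

Emit:
carry_out(series=[[[-0.002,0,0],0],[[0,0,0],0],[[0,0,0],0]])

```text
time_s: 4.2
eef_pos: [0.5986, 0.2506, 0.1287]
eef_rot: [[-1.0, -0.008, -0.0], [-0.008, 1.0, 0.0], [0.0, 0.0, -1.0]]
ft_force: [0.8, 0.1, 0.7]
gripper_width: 0.0002
grasp_force: 0.0
```

Emit:
carry_out(series=[[[-0.0015,0,0],0],[[0,0,0],0],[[0,0,0],0]])

```text
time_s: 4.58
eef_pos: [0.5975, 0.2506, 0.1289]
eef_rot: [[-1.0, -0.008, 0.001], [-0.008, 1.0, 0.0], [-0.001, 0.0, -1.0]]
ft_force: [1.2, -0.0, 0.3]
gripper_width: 0.0004
grasp_force: 0.7
```

Emit:
carry_out(series=[[[-0.001,0,0],0],[[0,0.004,0],0],[[0,0.006,0],0],[[0,0.006,0],0],[[0,0,0],0]])

```text
time_s: 5.2
eef_pos: [0.5969, 0.2683, 0.1294]
eef_rot: [[-1.0, -0.01, 0.002], [-0.01, 1.0, 0.002], [-0.002, 0.002, -1.0]]
ft_force: [4.5, -0.1, 0.6]
gripper_width: 0.0001
grasp_force: 2.5
```

```bash
cat >> h.py <<'E'
def nut(f=None,z=.1435):
    f=f or manip.grab_frame('wrist'); h=cv2.cvtColor(f['img'],cv2.COLOR_BGR2HSV)
    m=((h[...,0]<8)|(h[...,0]>172))&(h[...,1]>130)&(h[...,2]>60)
    v,u=np.nonzero(m); P=np.array([ray(f,a,b,z)[:2] for a,b in zip(u,v)]).reshape(-1,2)
    d=P-[.567,.2515]; P=P[np.hypot(*d.T)<.03]
    if len(P)==0: print('no red');return
    c=P.mean(0);d=c-[.567,.2515]; print('red',len(P),c.round(4),'angle from -x, ccw deg',round((np.degrees(np.arctan2(d[1],d[0]))-180)%360,1),'ft',np.round(manip.state()['ft_force'],1))
E
python3 -c "
from h import *
nut()"
```

```text
red 53 [0.5566 0.239 ] angle from -x, ccw deg 50.4 ft [ 5.5  0.6 -0.6]
```

Emit:
carry_out(series=[[[0.006,0,0],0],[[0,0,0],0],[[0,-0.017,0.001],0],[[0,-0.017,0],0],[[-0.006,0,0],0],[[0,0,0],0],[[0,0.0085,0],0],[[0,0.0085,0],0],[[0,0.0085,0],0],[[0,0.0085,0],0],[[0,0,0],0]])

```text
time_s: 6.62
eef_pos: [0.5967, 0.2697, 0.1306]
eef_rot: [[-1.0, -0.011, 0.002], [-0.011, 1.0, 0.003], [-0.002, 0.003, -1.0]]
ft_force: [5.1, 1.7, 2.1]
gripper_width: 0.0002
grasp_force: 2.6
```

```bash
python3 -c "
from h import *
nut()"
```

```text
red 27 [0.5823 0.2499] angle from -x, ccw deg 174.1 ft [5.2 0.8 1.3]
```

Emit:
carry_out(series=[[[0.006,0,0],0],[[0,0,0],0],[[0,-0.018,0.001],0],[[0,-0.018,0],0],[[-0.006,0,0],0],[[0,0,0],0],[[0,0.0085,0],0],[[0,0.0085,0],0],[[0,0.0085,0],0],[[0,0.0085,0],0],[[0,0,0],0]])

```text
time_s: 8.05
eef_pos: [0.5969, 0.2676, 0.1316]
eef_rot: [[-1.0, -0.01, 0.003], [-0.01, 1.0, 0.003], [-0.003, 0.003, -1.0]]
ft_force: [4.6, 1.4, 2.8]
gripper_width: 0.0004
grasp_force: 2.6
```

```bash
python3 -c "
from h import *
nut(z=.1447)"
```

```text
red 49 [0.5625 0.2683] angle from -x, ccw deg 285.1 ft [5.1 0.4 2.6]
```

Emit:
carry_out(series=[[[0.006,0,0],0],[[0,0,0],0],[[0,-0.017,0.001],0],[[0,-0.017,0],0],[[-0.006,0,0],0],[[0,0,0],0],[[0,0.0085,0],0],[[0,0.0085,0],0],[[0,0.0085,0],0],[[0,0.0085,0],0],[[0,0,0],0]])

```text
time_s: 9.48
eef_pos: [0.5969, 0.2675, 0.1326]
eef_rot: [[-1.0, -0.01, 0.003], [-0.01, 1.0, 0.003], [-0.003, 0.003, -1.0]]
ft_force: [5.7, 0.6, 2.7]
gripper_width: 0.0006
grasp_force: 2.7
```

```bash
python3 -c "
from h import *
nut(z=.146)"
```

```text
red 61 [0.5513 0.2434] angle from -x, ccw deg 27.3 ft [5.3 1.5 3.3]
```

Emit:
carry_out(series=[[[0.006,0,0],0],[[0,0,0],0],[[0,-0.017,0.001],0],[[0,-0.017,0],0],[[-0.006,0,0],0],[[0,0,0],0],[[0,0.0085,0],0],[[0,0.0085,0],0],[[0,0.0085,0],0],[[0,0.0085,0],0],[[0,0,0],0]])

```text
time_s: 10.9
eef_pos: [0.5969, 0.2675, 0.1336]
eef_rot: [[-1.0, -0.01, 0.003], [-0.01, 1.0, 0.003], [-0.003, 0.003, -1.0]]
ft_force: [5.7, 1.6, 2.4]
gripper_width: 0.0005
grasp_force: 2.7
```

```bash
python3 -c "
from h import *
nut(z=.147)"
```

```text
red 44 [0.5784 0.2421] angle from -x, ccw deg 140.6 ft [5.7 0.9 2.4]
```

Emit:
carry_out(series=[[[0.006,0,0],0],[[0,0,0],0],[[0,-0.017,0.001],0],[[0,-0.017,0],0],[[-0.006,0,0],0],[[0,0,0],0],[[0,0.0085,0],0],[[0,0.0085,0],0],[[0,0.0085,0],0],[[0,0.0085,0],0],[[0,0,0],0]])

```text
time_s: 12.32
eef_pos: [0.5969, 0.2675, 0.1346]
eef_rot: [[-1.0, -0.01, 0.003], [-0.01, 1.0, 0.003], [-0.003, 0.003, -1.0]]
ft_force: [4.2, 0.5, 2.0]
gripper_width: 0.0004
grasp_force: 2.6
```

```bash
python3 -c "
from h import *
nut(z=.148)"
```

```text
red 48 [0.5714 0.2677] angle from -x, ccw deg 254.7 ft [5.3 1.4 3. ]
```

Emit:
carry_out(series=[[[0.006,0,0],0],[[0,0,0],0],[[0,-0.017,0.001],0],[[0,-0.017,0],0],[[-0.006,0,0],0],[[0,0,0],0],[[0,0.0085,0],0],[[0,0.0085,0],0],[[0,0.0085,0],0],[[0,0.0085,0],0],[[0,0,0],0]])

```text
time_s: 13.75
eef_pos: [0.5969, 0.2674, 0.1356]
eef_rot: [[-1.0, -0.01, 0.003], [-0.01, 1.0, 0.003], [-0.003, 0.003, -1.0]]
ft_force: [5.0, 0.1, 1.7]
gripper_width: 0.0002
grasp_force: 2.6
```

```bash
python3 -c "
from h import *
f=grab('wrist','w2.png');nut(f,z=.149)
cv2.imwrite('pics/w2z.png',cv2.resize(f['img'],(640,480)))"
```

```text
red 70 [0.5483 0.2527] angle from -x, ccw deg 356.4 ft [4.4 2.2 1.7]
```

View pics/w2z.png

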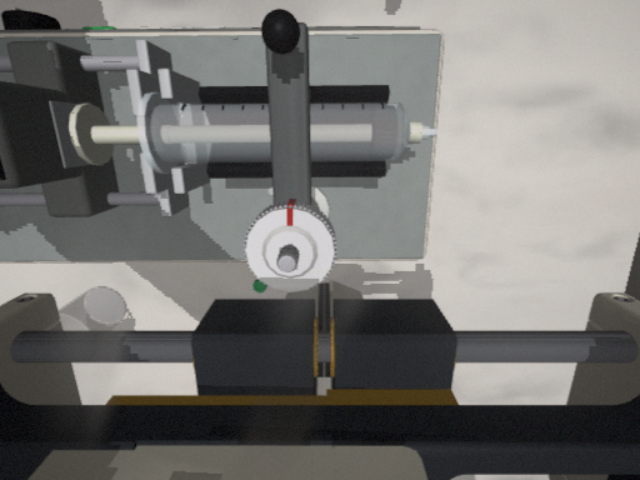

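The wrist view shows the red line at (291,212), pointing back along the arm after two tracked turns, with the ball at (281,32). I'll add a short extra roll for margin and then lift clear.

Emit:
carry_out(series=[[[0.006,0,0],0],[[0,0,0],0],[[0,-0.018,0],0],[[0,0,0],0],[[-0.006,0,0],0],[[0,0,0],0],[[0,0.005,0],0],[[0,0.005,0],0],[[0,0,0],0],[[0.01,0,0],0],[[0,0,0.05],0],[[0,0,0.03],0]])

```text
time_s: 15.3
eef_pos: [0.6057, 0.2579, 0.216]
eef_rot: [[-1.0, -0.009, -0.001], [-0.009, 1.0, 0.001], [0.001, 0.001, -1.0]]
ft_force: [0.4, 0.9, -0.3]
gripper_width: 0.0008
grasp_force: 0.0
```

```bash
python3 - <<'E'
from h import *
f=grab('wrist'); nut(f,z=.150)
h=cv2.cvtColor(f['img'],cv2.COLOR_BGR2GRAY)
cv2.imwrite('pics/w3.png',f['img'])
n,l,s,c=cv2.connectedComponentsWithStats((h<28).astype('uint8'))
for i in range(1,n):
  if 60<s[i,4]<3000 and c[i][1]<250: print(s[i],c[i].round(1),ray(f,*c[i],.152).round(4))
print(manip.state()['eef_pos'])
E
```

```text
red 21 [0.5517 0.2426] angle from -x, ccw deg 30.4 ft [1.  1.6 3.6]
[306   2  10  13  71] [309.6   9.3] [0.4595 0.2919 0.152 ]
[ 77  26  30  11 280] [90.9 31.5] [0.4745 0.1373 0.152 ]
[  0 160  21  71 551] [  8.2 201.1] [0.6028 0.0456 0.152 ]
[0.60752886 0.25886245 0.22046299]
```

Emit:
carry_out(series=[[[-0.042,-0.0165,0],0],[[-0.042,-0.0165,0],0],[[-0.041,-0.0165,0],0],[[0,0,0],0],[[0,0,-0.03],0],[[0,0,-0.03],0],[[0,0,0],0],[[0,0,0],0]])

```text
time_s: 16.35
eef_pos: [0.4818, 0.2079, 0.1553]
eef_rot: [[-1.0, -0.009, 0.0], [-0.009, 1.0, 0.001], [-0.0, 0.001, -1.0]]
ft_force: [-0.4, -0.5, 0.5]
gripper_width: 0.0001
grasp_force: 0.0
```

```bash
python3 - <<'E'
from h import *
f=grab('wrist'); g=grab('top')
a=cv2.resize(f['img'],(400,300)); b=cv2.resize(g['img'][150:250,170:300],(390,300),interpolation=cv2.INTER_CUBIC)
cv2.imwrite('pics/m3.png',np.hstack([a,b])); print(manip.state()['eef_pos'])
for X in([.4825,.2495,.152],[.5675,.2515,.151]): print(proj(f,X)*400/512)
E
```

```text
[0.48217462 0.20786534 0.15596343]
[252.65476427 187.75840134]
[247.58556536 268.72874681]
```

View pics/m3.png

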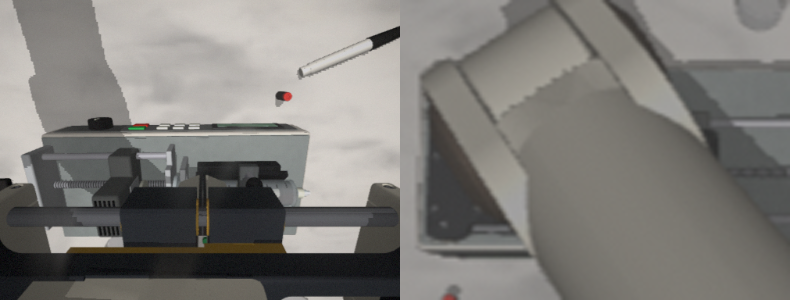

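The ball is at (253,182) in the wrist view, within 6 px of its predicted position, and the finger is to its −y side. I'll lower the finger and swing the arm, turning the tool with it.

Emit:
carry_out(series=[[[0,0,-0.014],0],[[0,0,0],0],[[-0.005,0.0125,0],-1],[[-0.0035,0.013,0],-1],[[-0.0015,0.013,0],-1],[[0.0005,0.0135,0],-1],[[0.002,0.013,0],-1],[[0.004,0.013,0],-1],[[0.0055,0.012,0],-1],[[0.007,0.0115,0],-1]])

```text
time_s: 17.7
eef_pos: [0.4896, 0.309, 0.1406]
eef_rot: [[-0.442, 0.897, -0.001], [0.897, 0.442, -0.0], [0.0, -0.001, -1.0]]
ft_force: [-0.6, -0.2, -0.4]
gripper_width: 0.0002
grasp_force: 0.4
```

Emit:
carry_out(series=[[[0.009,0.01,0],-1],[[0.01,0.009,0],-1],[[0.011,0.0075,0],-1],[[0.012,0.0055,0],-1],[[0,0,0],0],[[0,0,0],0]])

```text
time_s: 18.45
eef_pos: [0.5315, 0.3403, 0.1405]
eef_rot: [[0.093, 0.996, -0.001], [0.996, -0.093, -0.0], [-0.001, -0.001, -1.0]]
ft_force: [-0.4, -0.4, -0.5]
gripper_width: 0.0006
grasp_force: 0.0
```

```bash
python3 - <<'E'
from h import *
f=grab('wrist'); g=grab('top')
a=cv2.resize(f['img'],(400,300)); b=cv2.resize(g['img'][150:250,170:300],(390,300),interpolation=cv2.INTER_CUBIC)
cv2.imwrite('pics/m4.png',np.hstack([a,b])); print(manip.state()['eef_pos'],manip.state()['q'])
E
```

```text
[0.53159594 0.34023648 0.14066139] [-0.60149284  0.52311556 -0.01392674  1.68506216  0.00849889  0.93406058
 -0.71332561]
```

View pics/m4.png

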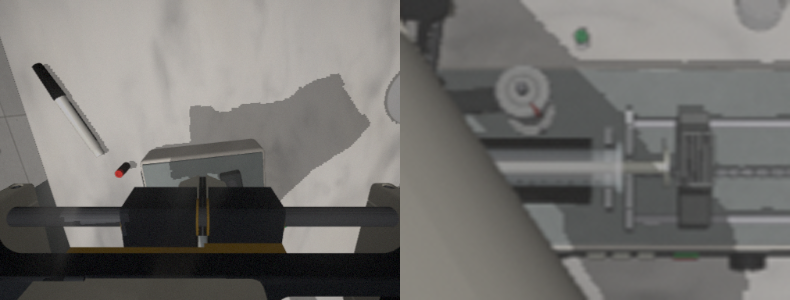

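Emit:
carry_out(series=[[[0.004,-0.002,0],0.6],[[0.004,0,0],0],[[0.002,0,0],0],[[0,0,0],0],[[0,0,0],0]])

```text
time_s: 19.18
eef_pos: [0.542, 0.3386, 0.1407]
eef_rot: [[0.013, 1.0, -0.0], [1.0, -0.013, -0.0], [-0.0, -0.0, -1.0]]
ft_force: [-0.6, 1.5, -0.2]
gripper_width: 0.0007
grasp_force: 0.3
```

Emit:
carry_out(series=[[[0.003,0,0],0],[[0.002,0,0],0],[[0,0,0],0],[[0,0,0],0]])

```text
time_s: 19.68
eef_pos: [0.5448, 0.3389, 0.1401]
eef_rot: [[0.012, 1.0, -0.004], [1.0, -0.012, -0.001], [-0.001, -0.004, -1.0]]
ft_force: [-6.8, 0.5, 2.5]
gripper_width: 0.0007
grasp_force: 3.4
```

Emit:
carry_out(series=[[[0.002,0,0],0],[[0.002,0,0],0],[[0,0,0],0],[[0,0,0],0]])

```text
time_s: 20.18
eef_pos: [0.5466, 0.3392, 0.1396]
eef_rot: [[0.011, 1.0, -0.008], [1.0, -0.011, -0.002], [-0.002, -0.008, -1.0]]
ft_force: [-11.1, -0.2, 3.5]
gripper_width: 0.0006
grasp_force: 5.7
```

Emit:
carry_out(series=[[[-0.008,0,0],0],[[-0.006,0,0],0],[[0,0,0.04],0],[[0,0,0.04],0],[[0,-0.043,0],0],[[-0.004,-0.043,0],0],[[-0.005,-0.043,0],0],[[-0.004,-0.042,0],0],[[0,0,0],0],[[0,0,0],0]])

```text
time_s: 21.42
eef_pos: [0.5248, 0.1679, 0.2212]
eef_rot: [[0.013, 1.0, 0.002], [1.0, -0.013, 0.001], [0.001, 0.002, -1.0]]
ft_force: [1.0, 0.1, 0.1]
gripper_width: 0.0004
grasp_force: 0.0
```

```bash
python3 - <<'E'
from h import *
f=grab('wrist','w5.png');g=grab('top','t5.png');s=grab('scene','s5.png')
p=manip.state()['eef_pos'];print(p)
a=cv2.resize(f['img'],(400,300)); b=cv2.resize(s['img'][140:260,200:340],(350,300),interpolation=cv2.INTER_CUBIC)
c=cv2.resize(g['img'][155:245,170:320],(490,294),interpolation=cv2.INTER_CUBIC)
o=np.zeros((594,790,3),'uint8');o[:300,:400]=a;o[:300,400:750]=b;o[300:,:490]=c
cv2.imwrite('pics/m5.png',o)
E
```

```text
[0.52424212 0.16907173 0.22079701]
```

View pics/m5.png

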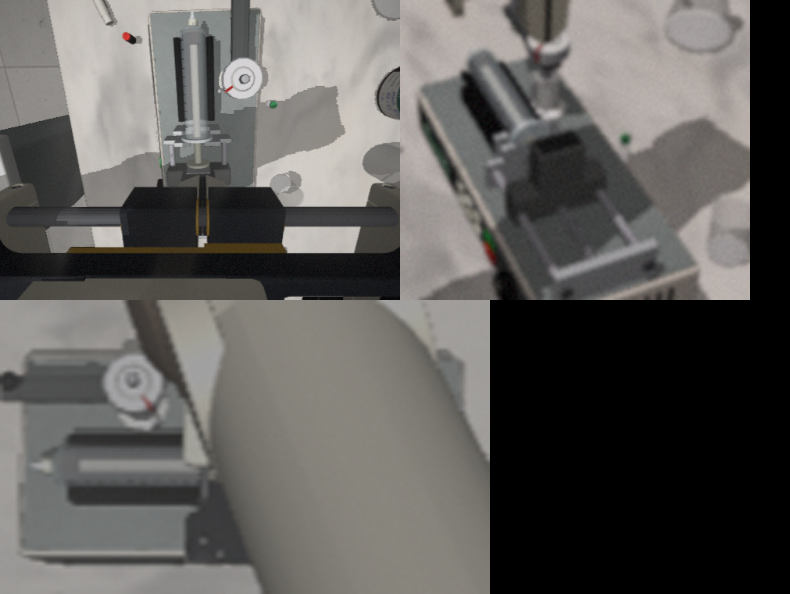

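The composite shows the clamp arm lying along the pump's +y side, with its ball at (8,385) in the lower panel. The syringe is in its cradle and the vials and beaker are still in place. Now the pusher.

Emit:
carry_out(series=[[[-0.003,0,-0.045],0],[[0,0,-0.046],0],[[0,0,0],0],[[0,-0.012,0],0],[[0,-0.01,0],0],[[0,-0.01,0],0],[[0,-0.01,0],0],[[0,-0.01,0],0],[[0,-0.01,0],0],[[0,-0.01,0],0],[[0,0,0],0]])

```text
time_s: 22.95
eef_pos: [0.5205, 0.0937, 0.1293]
eef_rot: [[0.015, 1.0, -0.001], [1.0, -0.015, -0.001], [-0.001, -0.001, -1.0]]
ft_force: [-0.3, 0.4, 0.5]
gripper_width: 0.0002
grasp_force: 0.0
```

Emit:
carry_out(series=[[[0,-0.009,0],0],[[0,-0.009,0],0],[[0,-0.006,0],0],[[0,0,0],0],[[0,0,0],0]])

```text
time_s: 23.58
eef_pos: [0.5212, 0.0712, 0.1298]
eef_rot: [[0.013, 1.0, 0.0], [1.0, -0.013, -0.0], [-0.0, 0.0, -1.0]]
ft_force: [0.1, 0.3, -1.3]
gripper_width: 0.0004
grasp_force: 0.0
```

Emit:
carry_out(series=[[[0,-0.004,0],0],[[0,-0.004,0],0],[[0,0,0],0],[[0,0,0],0]])

```text
time_s: 24.08
eef_pos: [0.5212, 0.0682, 0.1299]
eef_rot: [[0.009, 1.0, 0.001], [1.0, -0.009, 0.005], [0.005, 0.001, -1.0]]
ft_force: [-0.4, 10.0, -1.8]
gripper_width: 0.0002
grasp_force: 5.1
```

Emit:
carry_out(series=[[[0,-0.003,0],0],[[0,0,0],0],[[0,0,0],0]])

```text
time_s: 24.45
eef_pos: [0.5212, 0.0681, 0.1299]
eef_rot: [[0.006, 1.0, 0.001], [1.0, -0.006, 0.007], [0.007, 0.001, -1.0]]
ft_force: [0.0, 16.0, -4.4]
gripper_width: 0.0006
grasp_force: 8.0
```

Emit:
carry_out(series=[[[0,0.008,0],0],[[0,0.008,0],0],[[0,0,0.05],0],[[0,0,0.05],0],[[-0.03,0.04,0],0],[[-0.03,0.05,0],0],[[-0.03,0.05,0],0],[[-0.03,0.05,0],0],[[-0.03,0.05,0],0],[[-0.03,0.05,0],0],[[-0.02,0.05,0],0],[[0,0.05,0],0]])

```text
time_s: 25.95
eef_pos: [0.3196, 0.468, 0.23]
eef_rot: [[0.011, 1.0, 0.0], [1.0, -0.011, -0.0], [-0.0, 0.0, -1.0]]
ft_force: [0.8, -0.1, -0.4]
gripper_width: 0.0003
grasp_force: 0.0
```

```bash
python3 - <<'E'
from h import *
g=grab('top','t6.png');a=cv2.imread('pics/top1.png')
print(manip.state()['eef_pos'])
d=np.abs(g['img'].astype(int)-a).max(2)[150:250,170:320]
print('front/rear edges, column gray at pusher top row:');r=g['img'][198:206,255:318].mean((0,2)).round().astype(int);print(r.tolist())
r0=a[198:206,255:318].mean((0,2)).round().astype(int);print(r0.tolist())
n,l,s,c=cv2.connectedComponentsWithStats((d>45).astype('uint8'))
for i in range(1,n):
  if s[i,4]>12: print(s[i]+[170,150,0,0,0])
print([ray(g,u,202,.144)[1].round(4) for u in(293,296,299,302,305,308,311,314)])
for n,X in dict(green=(231,162),red=(186,250)).items(): print(n,a[X[1],X[0]],g['img'][X[1],X[0]])
E
```

```text
[0.31871753 0.47515617 0.23001031]
front/rear edges, column gray at pusher top row:
[115, 114, 111, 127, 129, 115, 113, 112, 112, 112, 112, 113, 113, 113, 113, 111, 111, 111, 109, 111, 110, 110, 112, 113, 113, 113, 113, 114, 116, 116, 114, 113, 114, 114, 114, 114, 114, 111, 98, 77, 74, 69, 60, 78, 78, 86, 81, 75, 76, 74, 76, 74, 81, 99, 135, 153, 150, 139, 149, 161, 162, 162, 162]
[112, 111, 109, 124, 126, 113, 95, 73, 73, 82, 77, 69, 78, 73, 77, 73, 82, 80, 79, 90, 100, 108, 110, 111, 110, 111, 111, 111, 113, 114, 111, 111, 111, 111, 112, 111, 112, 112, 113, 112, 111, 111, 111, 112, 112, 110, 110, 111, 110, 110, 97, 72, 69, 118, 147, 150, 146, 136, 146, 158, 158, 158, 158]
[170 177   9   9  65]
[208 190   8   5  23]
[262 190  11   9  39]
[295 190  11  15  48]
[208 204   7   4  24]
[295 210  10  10  34]
[262 212  11   3  25]
[207 218   8   6  38]
[263 222  10   4  21]
[296 222  10   4  21]
[170 244  13   6  49]
[np.float64(0.0672), np.float64(0.0605), np.float64(0.0538), np.float64(0.0471), np.float64(0.0404), np.float64(0.0337), np.float64(0.027), np.float64(0.0202)]
green [ 83 112  71] [ 84 114  72]
red [ 52  54 104] [ 53  54 105]
```

```bash
python3 -c "
from rig import manip
print(manip.close_job())"
```

```text
the job is handed in; nothing more can be done
None
```

The job is handed in, with no verdict returned: the nut was rolled about 2.1 turns loose, the clamp arm swung to its stop and the pusher pushed back to its rear stop, and the syringe, beaker and vials look undisturbed in the last pictures.

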